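Open the dust extractor and hold back its filter tensioner

TASK

The nail-dust extractor needs its filter changed: lift the white grille out of the extractor's open bay by its lilac bar and lay it gently, flat and right way up, in the middle of the blue mat. Then reach down into the bay and push the sprung tensioner arm by its orange post away from the filter, past its click and nearly to its stop, and finish while still holding it pushed back there (it springs back if let go), so that a colleague can draw out the filter. Leave everything else on the table where it is.

Things in the scene. Friction and masses are not known exactly. Their poses are not given: they have to be found in the camera images.
- extractor: fixed white dust extractor, 158 (x) x 276 (y) x 75 tall, turned by up to 17 degrees. Origin: at table height under the centre of its open-topped bay; z up. The housing spans y -197 to +79: a filter deck with diamond pattern covers the -y part (y -197 to -78, top at 75); the bay, 120 (x) x 118 (y) inside, is centred on the origin, floor 12, ledge for the grille 67, top 75 above the table
- grille: loose white grille, about 0.16 kg: plate 136 (x) x 134 (y) x 8 with diamond openings and in its middle a lilac grip bar 54 long (x), 16 wide (y), top 34 above the plate's underside. At first it lies in the extractor's bay, flush with its top, axes parallel to the extractor's, covering the tensioner arm; 1.5 play each side. Origin: centre of the underside; z up
- mat: blue square mat fixed on the table, 180 x 180 x 4. Origin: centre of its underside. It may lie to the left or right of the extractor
- pivot_foot (a point): foot of the pivot of the steel tensioner arm, which is under the grille at first. The point lies on its upright pivot, 12 above the table, at (45, 17) in the extractor's frame. A flat bar, 14 to 24 above the table, runs 75 from the pivot towards the extractor's -x and ends in an upright orange post, 14 across. A spur at the bar's height bears towards the filter (-y); fingertips 30 or more above the table clear bar and spur
- post_top (a point): centre of the top of the orange post, 62 above the table. At rest it is at (-28, -2) mm in the extractor's frame, with 50 free between post and bay wall on its -y (filter) side for fingers; fully pushed back it is at (-27, 39): it moves almost straight along the extractor's +y
- tensioner (a joint): arm angle in rad: 0 at rest (sprung), growing as the post is pushed to the extractor's +y, firm stop at 0.55. At the post the push starts at 4 N; from about 0.22 a tooth rides over a sprung brass pawl (about 10 N), passes it at about 0.37 and clicks over, the force dipping to about 3.5 N near 0.45; it rises again to 9 N or more at the stop. The pawl does not lock: the arm springs back when let go
- buffer: pink nail-buffing block, 90 x 26 x 26, lying loose on the extractor's filter deck (the diamond-patterned half beside the bay); leave it there. Origin: centre of its underside
- polish_coral: closed coral polish bottle, 32 across and 66 tall, standing just beyond the far edge of the mat. Origin: centre of its underside
- polish_teal: closed teal polish bottle, same size, beside the coral one. Origin: centre of its underside
- polish_lilac: closed lilac polish bottle, same size, standing on the extractor's filter deck; leave it there. Origin: centre of its underside
- pump_jar: white cream jar, 60 across, 85 tall. Origin: centre of its underside
- brush_cup: empty white ceramic cup, 72 across, 90 tall. Origin: centre of its underside
- tip_box: open clear compartment box of nail tips, 120 x 90 x 30. Origin: centre of its underside
Not all that is in view belongs to the job. What is shaped like the grille but yellow is not meant.

How it is judged (in metres and radians):
On the way, in this order (a step that is already met when the one before it is completed fails the run):
1. the grille has been lifted clear of the bay in the fingers (height (world z) of grille above 0.09 m and contact force between the fingers and grille above 0.5 N), for 0.1 s.
2. the grille lies flat in the middle of the mat, let go (horizontal distance between grille and mat below 0.035 m and height (world z) of grille below 0.012 m and angle between grille's own z axis and vertical below 0.1 rad and linear speed of grille below 0.03 m/s and contact force between the fingers and grille below 0.1 N), for 0.2 s.
3. the fingers hold the tensioner arm back past its click (value of joint tensioner above 0.46 rad and contact force between the fingers and tensioner above 1 N), for 0.3 s.
At the end, for the whole second after the job is handed in: The program finishes holding: fingers press the tensioner arm with at least 1 N and keep it still beyond 0.46 rad (tooth passes the pawl at 0.37, stop at 0.55); the grille lies released and still on the mat, right way up, flat within 0.1 rad, its centre within 35 mm of the mat's centre (all of step 2 and all of step 3 and velocity of joint tensioner between -0.1 and 0.1 rad/s); the arm keeps its last pose, push and grip.
It fails at once if the grille is dropped or thrown (falling free of the fingers faster than 0.7 m/s, a drop of over 25 mm) (contact force between the fingers and grille below 0.1 N and linear speed of grille above 0.7 m/s).
It fails at once if another thing on the table is shifted by more than 30 mm or knocked over (distance of any of buffer, polish_coral, polish_teal, polish_lilac, pump_jar, brush_cup, tip_box from where it was at the start of the episode above 0.03 m or angle between any of buffer, polish_coral, polish_teal, polish_lilac, pump_jar, brush_cup, tip_box's own z axis and vertical above 0.5 rad).
It also fails if it takes over 48 s, if anything falls off the work surface, if the arm or the gripper's body presses on something with over 40 N, if the wrist force passes 120 N, or if a joint passes its speed limit or range.

ROBOT

A 6-joint arm with a two-finger parallel gripper is mounted at the origin on the work surface. World frame = base frame: x ahead of the robot, y to its left, z up, the work surface at z = 0. Lengths are in mm, angles in rad, forces in N, time in s.
With the tool pointing down it reaches from about 350 to 775 mm from the base axis. Payload 7.3 kg.
Tool frame: the origin (TCP) lies on the centre line of the jaws, within the pads' length; the fingertips stand 22 mm ahead of it and the grasp point (between the pads) lies 3 mm ahead of it; x points along the fingers, z is the direction in which the jaws open and shut, and the axes are right-handed (so a half turn about x gives the same grasp; the last joint's range is limited). The gripper opens to 92 mm and grips with 3 to 60 N. Pads are 19 mm wide; open, the fingers measure 130 mm over their backs; the gripper's body (75 mm by 190 mm) begins 47 mm behind the grasp point.
Start: joints at [-1.4, 0.342, 1.524, -0, 1.275, -0.146], TCP at [163.574, -498.885, 248.741] pointing down, gripper open.
Joint ranges: [-2.53, 2.53], [-0.77, 2.02], [0.04, 2.7], [-1, 4.14], [0.28, 2.66], [-3.11, 3.11]. Speed limits (rad/s): [2.57, 2.57, 3.14, 3.14, 3.14, 3.14].

INTERFACE

Orientations are given as [roll, pitch, yaw] about the fixed x, y, z axes, in that order (R = Rz(yaw) Ry(pitch) Rx(roll)).
In Python, from plant import readout, imaging, bot gives the robot as it stands.
- The arm moves only by the tool arm_command, never from a script. Its argument "plan" is a list of rows, each an object of numbers: "tx", "ty", "tz": the shift along the tool's x, y, z in cm; "wx", "wy", "wz": the turn, a rotation vector about the tool's x, y, z in rad; "jaw": the opening, from -1 (shut) to 1 (fully open). In form: [{"tx": .., "ty": .., "tz": .., "wx": .., "wy": .., "wz": .., "jaw": ..}, ...]. A call has 1 to 20 rows; each row shifts and turns the commanded pose from where the row before left it, along the tool's axes as they then stand; what a row does not reach is not made up. A row lasts 1/10 s, in which the tool goes at most 50 mm and 8.59 degrees, less where a joint would pass 70% of its speed; a pose out of reach is approached as far as the arm can. A call with a gripper value outside its range is refused whole. The fingers move at their own pace and stop on an object; the grip force is fixed at half the most. Time passes only in rows, so rows that do not move let the fingers close. It gives the time, the measured TCP pose, the force and the opening at its end, in the units of the state.
- readout.get_obs(): the state, without advancing time (a new reading comes with each control period).
- imaging.capture(name): name is "scene" or "top" or "wrist"; returns the picture (384x512x3 uint8, blue, green, red); there is no depth.
- imaging.get_calibration(name): a dict with "fx", "fy", "cx", "cy" (pixels), "position" and "rotation" of the camera in the world; the wrist camera has in their place "mount" (4x4, takes a point from camera to tool coordinates, whose origin is the TCP and whose axes are the tool frame's). Camera axes: x right, y up, looking along -z (the intrinsics and any distortion apply to the point x, -y, -z); pixel columns grow to the right and rows downward; lengths in mm; the calibration is good to about 2 mm. A picture is of the moment at which its call begins: read the wrist's pose just before it. get_calibration takes no time and is no camera call.
- bot.close_job(): hands the job in, once; it reports no verdict.
The state is a dict: "time": time; "joint_positions": joint angles; "dq": joint speeds; "tau": joint torques, N m; "tool_pos": TCP position; "tcp_rot": TCP orientation; "contact_force": force on the tool from outside, world axes, zero at the start; "moment": the same for the moment, N m; "grip_width": finger opening in mm.
Only numpy, scipy, OpenCV 4.12 (cv2) and the standard library are available. Lean on these libraries where they do the work, as an engineer would, in place of code of your own. Each camera call takes 0.05 s, during which the arm holds its last target.

## Working session

There is one attempt and no reset: what is moved stays moved. The work goes in short steps, Python scripts to look and compute and a tool call to move; the robot and the scene stay as the last step left them, time stands still between calls to the robot, and variables do not carry over. Pictures are saved under pics/ and viewed, and the job is handed in when it is done.

Besides the shell and the picture viewer there is one more tool, called after ">>>" in YAML: its name, and indented under it one key for each argument. arm_command: Moves the arm, as the interface text tells. Its arguments: {"type":"object","properties":{"plan":{"type":"array"}},"required":["plan"]}

```bash
ls; mkdir -p pics; python3 - <<'E'
from plant import readout, imaging, bot
import cv2
print(readout.get_obs())
for n in ("scene","top"):
    im=imaging.capture(n); cv2.imwrite(f"pics/{n}0.png",im)
    print(n,imaging.get_calibration(n))
print(imaging.get_calibration("wrist"))
E
```

```text
pics
{'time': 0.0, 'joint_positions': array([-1.40003234e+00,  3.42719288e-01,  1.52501387e+00,  1.14232948e-05,
        1.27540767e+00, -1.45992444e-01]), 'dq': array([ 7.53085817e-04,  1.36169765e-05,  1.99810014e-03,  7.91413782e-06,
        7.07647298e-04, -1.65020630e-03]), 'tau': array([-5.58552238e-04, -4.31242812e+01, -2.44221586e+01,  7.18661374e-02,
        5.59503108e-02, -1.02998317e-04]), 'tool_pos': array([ 163.49380829, -498.49915907,  248.0478249 ]), 'tcp_rot': array([2.98854464, 1.56924812, 1.73450142]), 'contact_force': array([-0.21100031, -1.08597835,  0.60078397]), 'moment': array([-0.01375815, -0.01670829,  0.02387855]), 'grip_width': 91.88581786836662}
scene {'fx': 394.9483212243508, 'fy': 394.9483212243508, 'cx': 262.32342327664486, 'cy': 192.0114501973258, 'position': array([1333.0128815 ,   35.83492499,  951.58177641]), 'rotation': array([0.74500873, 0.00721983, 1.6085921 ])}
top {'fx': 437.05747589516704, 'fy': 437.05747589516704, 'cx': 259.4047680937533, 'cy': 192.69530643535032, 'position': array([ 405.7717656 ,   -2.63593753, 1368.98556731]), 'rotation': array([ 0.06058455, -0.02019609, -1.54931194])}
{'fx': 280.71139575216915, 'fy': 280.71139575216915, 'cx': 257.9490628386327, 'cy': 188.22256636001356, 'mount': array([[-2.15587407e-04,  3.09303326e-01, -9.50963409e-01,
        -1.36494136e+02],
       [ 9.39223907e-04,  9.50963075e-01,  3.09303005e-01,
         8.40733080e+01],
       [ 9.99999536e-01, -8.26485736e-04, -4.95520743e-04,
        -2.42996412e-01],
       [ 0.00000000e+00,  0.00000000e+00,  0.00000000e+00,
         1.00000000e+00]])}
```

View pics/scene0.png

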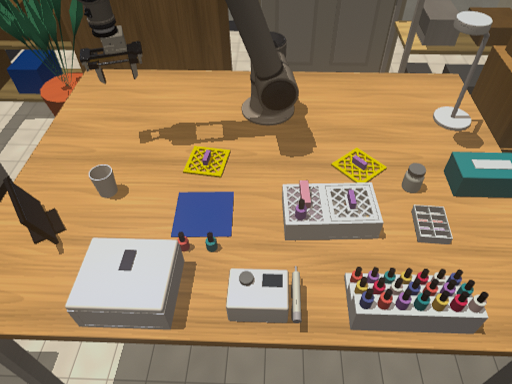

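View pics/top0.png

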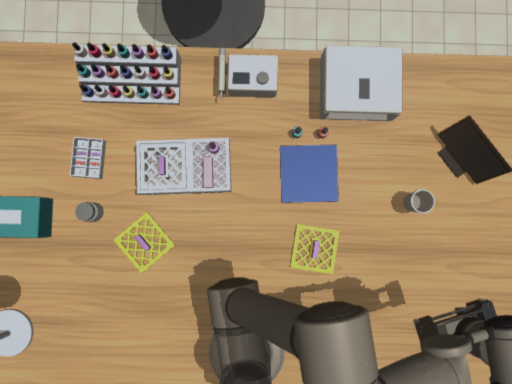

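The candidates are the lilac-barred white grille in the extractor (top view 162,166) and two yellow decoys (144,242 and 315,249). I choose the white one and will check it in a close crop.

```bash
cat > h.py <<'E'
import numpy as np, cv2
from scipy.spatial.transform import Rotation as R
from plant import readout, imaging, bot
def cam(name,obs=None):
    c=imaging.get_calibration(name)
    if 'mount' in c:
        M=c['mount']; Rt=R.from_euler('xyz',obs['tcp_rot']).as_matrix()
        return c,Rt@M[:3,:3],Rt@M[:3,3]+obs['tool_pos']
    return c,R.from_euler('xyz',c['rotation']).as_matrix(),np.array(c['position'])
def ray(C,u,v,z):
    c,Rm,p=C; d=Rm@np.array([(u-c['cx'])/c['fx'],-(v-c['cy'])/c['fy'],-1]); return p+d*(z-p[2])/d[2]
def proj(C,P):
    c,Rm,p=C; q=(np.atleast_2d(P)-p)@Rm; return np.c_[c['cx']-c['fx']*q[:,0]/q[:,2], c['cy']+c['fy']*q[:,1]/q[:,2]]
E
python3 - <<'E'
from h import *
im=cv2.imread('pics/top0.png')
c=im[130:205,125:245]; cv2.imwrite('pics/top_ex.png',cv2.resize(c,None,fx=6,fy=6,interpolation=cv2.INTER_CUBIC))
print(imaging.get_calibration('top').keys())
C=cam('top')
hsv=cv2.cvtColor(im,cv2.COLOR_BGR2HSV)
m=cv2.inRange(hsv,(110,120,60),(125,255,255)); m[:, :270]=0;m[:,350:]=0;m[:135]=0;m[210:]=0
cs=max(cv2.findContours(m,0,1)[0],key=cv2.contourArea); r=cv2.minAreaRect(cs); print(r)
print('mat',ray(C,*r[0],4),[ray(C,*p,4)[:2].round(1) for p in cv2.boxPoints(r)])
for n,u,v in (('ex',140,145),('ex',230,138),('ex',137,193),('ex',231,191)): print(n,ray(C,u,v,75))
E
```

```text
dict_keys(['fx', 'fy', 'cx', 'cy', 'position', 'rotation'])
((312.0, 162.5), (31.0, 40.0), 90.0)
mat [ 588.20300152 -192.0603673     4.        ] [array([ 635.9, -128.1]), array([ 639. , -254.7]), array([ 540.7, -255.8]), array([ 537.7, -129.8])]
ex [618.64934682 330.57726902  75.        ]
ex [646.37440715  64.2118436   75.        ]
ex [475.7216356  333.96047663  75.        ]
ex [487.94303951  57.20147288  75.        ]
```

View pics/top_ex.png

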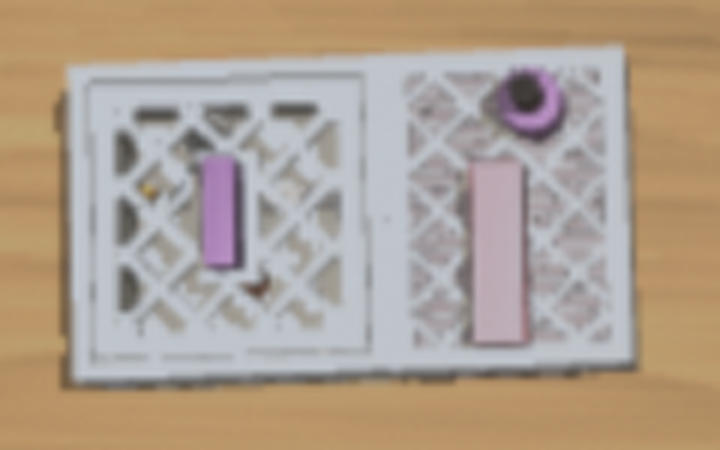

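The crop confirms it: white grille with the lilac bar at top px ~(162,165), brass pawl at (150,161), and the post showing through at ~(168,178). The deck with buffer and bottle is on the right (-y). Next I fit poses with both cameras.

```bash
python3 - <<'E'
from h import *
C=cam('top'); f=lambda x,y:((x+.5)/6-.5+125,(y+.5)/6-.5+130)
pts=[ray(C,*f(*p),75)[:2] for p in ((68,68),(622,47),(635,363),(75,381))]
mod=np.array([[79,79],[79,-197],[-79,-197],[-79,79]],float)
P=np.array(pts); print(P.round(1))
a=mod-mod.mean(0); b=P-P.mean(0)
th=np.arctan2((a[:,0]*b[:,1]-a[:,1]*b[:,0]).sum(),(a*b).sum())
Rm=np.array([[np.cos(th),-np.sin(th)],[np.sin(th),np.cos(th)]])
t=P.mean(0)-Rm@mod.mean(0); print('yaw',th,'org',t,'res',(P-(mod@Rm.T+t)).round(1))
q=[ray(C,*f(*p),101)[:2] for p in ((204,156),(236,155),(239,268),(206,269))]; print('bar',np.mean(q,0),np.array(q).round(1))
im=cv2.imread('pics/top0.png'); 
cv2.imwrite('pics/top_mat.png',cv2.resize(im[120:275,265:355],None,fx=5,fy=5)[:,:]) 
im=cv2.imread('pics/scene0.png')
cv2.imwrite('pics/sc_ex.png',cv2.resize(im[170:250,270:395],None,fx=6,fy=6,interpolation=2))
cv2.imwrite('pics/sc_mat.png',cv2.resize(im[140:260,160:250],None,fx=5,fy=5,interpolation=2))
S=cam('scene')
W=np.c_[mod@Rm.T+t,[75]*4]; print('scene proj corners',proj(S,W).round(1)); print(proj(S,[*np.mean(q,0),101]))
E
```

```text
[[630.6 343.1]
 [648.   69.5]
 [490.6  59. ]
 [475.5 333.7]]
yaw 0.0603565363480064 org [557.61167258 260.21308821] res [[-1.1 -0.7]
 [-0.4  1.1]
 [-0.   0.2]
 [ 1.5 -0.6]]
bar [557.63786139 259.6814338 ] [[584.7 269. ]
 [585.6 253.5]
 [530.6 250.2]
 [529.7 266. ]]
scene proj corners [[383.5 222.6]
 [285.4 224.8]
 [282.2 184.2]
 [371.7 182.3]]
[[351.82238659 196.18489095]]
```

```bash
python3 - <<'E'
import cv2,numpy as np
a=cv2.imread('pics/top0.png')[120:215,265:355]; a=cv2.resize(a,None,fx=4,fy=4,interpolation=2)
b=cv2.imread('pics/scene0.png')[180:260,160:250]; b=cv2.resize(b,None,fx=4,fy=4,interpolation=2)
h=max(a.shape[0],b.shape[0]); z=np.zeros((h,a.shape[1]+b.shape[1],3),np.uint8); z[:a.shape[0],:a.shape[1]]=a; z[:b.shape[0],a.shape[1]:]=b
cv2.imwrite('pics/mat2.png',z)
E
```

```text
(no output)
```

View pics/sc_ex.png

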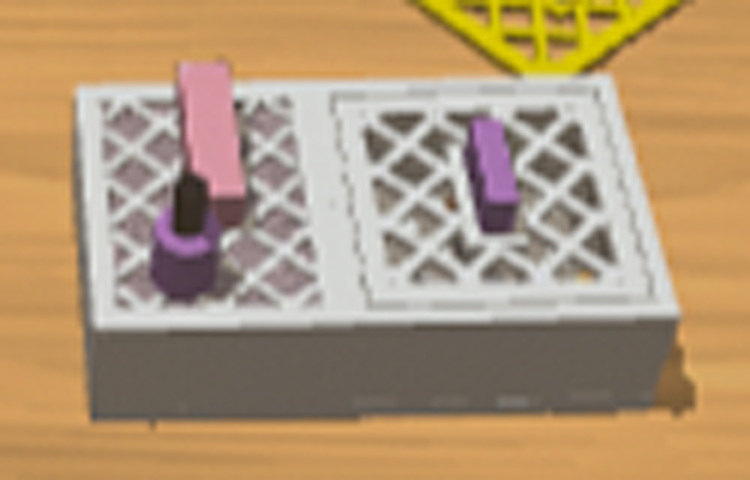

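View pics/mat2.png

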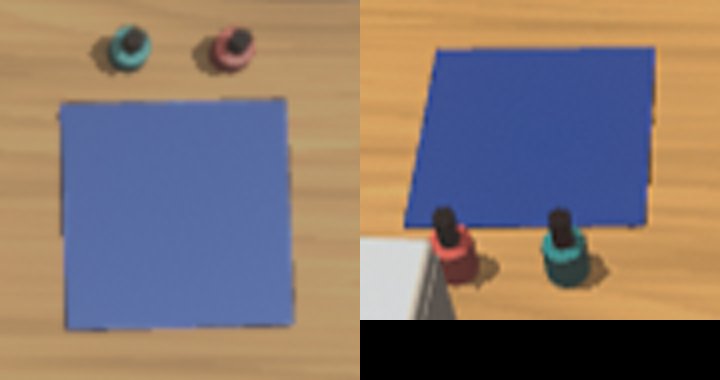

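```bash
python3 - <<'E'
from h import *
C=cam('top'); f=lambda x,y:((x+.5)/4-.5+265,(y+.5)/4-.5+120)
P=np.array([ray(C,*f(*p),4)[:2] for p in ((62,101),(285,98),(293,325),(67,329))]); print('mat top',P.round(1),P.mean(0))
S=cam('scene'); g=lambda x,y:((x-360+.5)/4-.5+160,(y+.5)/4-.5+180)
P=np.array([ray(S,*g(*p),4)[:2] for p in ((437,48),(655,48),(646,225),(405,226))]); print('mat scene',P.round(1),P.mean(0))
o=readout.get_obs(); print(R.from_euler('xyz',o['tcp_rot']).as_matrix().round(3))
# obstacles in extractor frame
th=.0604; Rm=np.array([[np.cos(th),-np.sin(th)],[np.sin(th),np.cos(th)]]); t=np.array([557.6,260])
f=lambda x,y:((x+.5)/6-.5+125,(y+.5)/6-.5+130)
for n,p,z in (('buf',(497,163),101),('buf',(470,342),101),('buf',(526,342),101),('lil cap',(526,92),141),('lil mid',(532,105),115)): print(n,Rm.T@(ray(C,*f(*p),z)[:2]-t))
print('teal/coral',ray(C,297,132,40),ray(C,322,132,40))
E
```

```text
mat top [[ 641.7  -90.5]
 [ 648.5 -266.9]
 [ 469.  -275.1]
 [ 462.   -97.8]] [ 555.29185462 -182.58488099]
mat scene [[ 466.7 -277.2]
 [ 461.1  -98.7]
 [ 639.5  -89.7]
 [ 646.2 -268.4]] [ 553.35986116 -183.48790851]
[[-0.     0.95   0.312]
 [ 0.001  0.312 -0.95 ]
 [-1.     0.    -0.001]]
buf [  19.06210633 -134.2113423 ]
buf [ -67.59514275 -118.42427085]
buf [ -68.60607924 -145.43703575]
lil cap [  46.36598963 -152.65692414]
lil mid [  44.48453984 -153.20777843]
teal/coral [ 676.7252867  -139.44202469   40.        ] [ 678.69734193 -216.61521198   40.        ]
```

>>> arm_command:
  plan:
    - {"wx": 0.13,"jaw": 1}
    - {"wx": 0.127,"jaw": 1}
    - {"ty": 2.83,"tz": -2.81,"jaw": 1}
    - {"ty": 2.83,"tz": -2.81,"jaw": 1}
    - {"ty": 2.83,"tz": -2.81,"jaw": 1}
    - {"ty": 2.83,"tz": -2.81,"jaw": 1}
    - {"ty": 2.83,"tz": -2.81,"jaw": 1}
    - {"ty": 2.83,"tz": -2.81,"jaw": 1}
    - {"ty": 2.83,"tz": -2.81,"jaw": 1}
    - {"ty": 2.83,"tz": -2.81,"jaw": 1}
    - {"ty": 2.83,"tz": -2.81,"jaw": 1}
    - {"ty": 2.83,"tz": -2.81,"jaw": 1}

```text
invalid input at $.plan[0]: expected keys tx, ty, tz, wx, wy, wz, jaw
```

>>> arm_command:
  plan:
    - {"tx": 0,"ty": 0,"tz": 0,"wx": 0.13,"wy": 0,"wz": 0,"jaw": 1}
    - {"tx": 0,"ty": 0,"tz": 0,"wx": 0.127,"wy": 0,"wz": 0,"jaw": 1}
    - {"tx": 0,"ty": 2.83,"tz": -2.81,"wx": 0,"wy": 0,"wz": 0,"jaw": 1}
    - {"tx": 0,"ty": 2.83,"tz": -2.81,"wx": 0,"wy": 0,"wz": 0,"jaw": 1}
    - {"tx": 0,"ty": 2.83,"tz": -2.81,"wx": 0,"wy": 0,"wz": 0,"jaw": 1}
    - {"tx": 0,"ty": 2.83,"tz": -2.81,"wx": 0,"wy": 0,"wz": 0,"jaw": 1}
    - {"tx": 0,"ty": 2.83,"tz": -2.81,"wx": 0,"wy": 0,"wz": 0,"jaw": 1}
    - {"tx": 0,"ty": 2.83,"tz": -2.81,"wx": 0,"wy": 0,"wz": 0,"jaw": 1}
    - {"tx": 0,"ty": 2.83,"tz": -2.81,"wx": 0,"wy": 0,"wz": 0,"jaw": 1}
    - {"tx": 0,"ty": 2.83,"tz": -2.81,"wx": 0,"wy": 0,"wz": 0,"jaw": 1}
    - {"tx": 0,"ty": 2.83,"tz": -2.81,"wx": 0,"wy": 0,"wz": 0,"jaw": 1}
    - {"tx": 0,"ty": 2.83,"tz": -2.81,"wx": 0,"wy": 0,"wz": 0,"jaw": 1}

```text
time: 1.3
tool_pos: [430.0, -200.0, 248.5]
tcp_rot: [-1.933, 1.57, 2.839]
contact_force: [1.2, -1.3, 0.9]
grip_width: 92.0
```

>>> arm_command:
  plan:
    - {"tx": 0,"ty": 1.29,"tz": -3.76,"wx": 0,"wy": 0,"wz": 0,"jaw": 1}
    - {"tx": 0,"ty": 1.29,"tz": -3.76,"wx": 0,"wy": 0,"wz": 0,"jaw": 1}
    - {"tx": 0,"ty": 1.29,"tz": -3.76,"wx": 0,"wy": 0,"wz": 0,"jaw": 1}
    - {"tx": 0,"ty": 1.29,"tz": -3.76,"wx": 0,"wy": 0,"wz": 0,"jaw": 1}
    - {"tx": 0,"ty": 1.29,"tz": -3.76,"wx": 0,"wy": 0,"wz": 0,"jaw": 1}
    - {"tx": 0,"ty": 1.29,"tz": -3.76,"wx": 0,"wy": 0,"wz": 0,"jaw": 1}
    - {"tx": 0,"ty": 1.29,"tz": -3.76,"wx": 0,"wy": 0,"wz": 0,"jaw": 1}
    - {"tx": 0,"ty": 1.29,"tz": -3.76,"wx": 0,"wy": 0,"wz": 0,"jaw": 1}
    - {"tx": 0,"ty": 1.29,"tz": -3.76,"wx": 0,"wy": 0,"wz": 0,"jaw": 1}
    - {"tx": 0,"ty": 1.29,"tz": -3.76,"wx": 0,"wy": 0,"wz": 0,"jaw": 1}
    - {"tx": 0,"ty": 1.29,"tz": -3.76,"wx": 0,"wy": 0,"wz": 0,"jaw": 1}
    - {"tx": 0,"ty": 1.29,"tz": -3.76,"wx": 0,"wy": 0,"wz": 0,"jaw": 1}
    - {"tx": 2.4,"ty": 0,"tz": 0,"wx": 0,"wy": 0,"wz": 0,"jaw": 1}
    - {"tx": 2.4,"ty": 0,"tz": 0,"wx": 0,"wy": 0,"wz": 0,"jaw": 1}

```text
time: 2.7
tool_pos: [556.8, 259.6, 199.7]
tcp_rot: [1.536, 1.57, 0.028]
contact_force: [-0.4, -1.1, -0.0]
grip_width: 91.9
```

```bash
python3 - <<'E'
from h import *
o=readout.get_obs(); im=imaging.capture('wrist'); cv2.imwrite('pics/w1.png',im)
C=cam('wrist',o); print(o['tool_pos'],o['joint_positions'].round(2)); print(R.from_euler('xyz',o['tcp_rot']).as_matrix().round(3))
th=.0604; c,s=np.cos(th),np.sin(th)
L=lambda x,y,z:[557.6+c*x-s*y,260+s*x+c*y,z]
P=[L(27*a,8*b,101) for a,b in((1,1),(1,-1),(-1,-1),(-1,1))]+[L(68*a,67*b,75) for a,b in((1,1),(1,-1),(-1,-1),(-1,1))]
p=proj(C,P); print(p.round(1))
for q in (p[:4],p[4:]): cv2.polylines(im,[q.round().astype(int).reshape(-1,1,2)],True,(0,0,255),1)
cv2.imwrite('pics/w1o.png',cv2.resize(im,(768,576)))
E
```

```text
[556.81394861 259.64831626 199.69602494] [ 0.31  0.54  1.34 -0.    1.26  1.82]
[[ 0.001  0.998  0.062]
 [ 0.     0.062 -0.998]
 [-1.     0.001  0.   ]]
[[248.4 165.8]
 [267.  165.8]
 [266.3 223.2]
 [248.9 223.2]
 [183.5 114.5]
 [332.1 114.9]
 [321.2 248.4]
 [193.8 248.1]]
```

View pics/w1o.png

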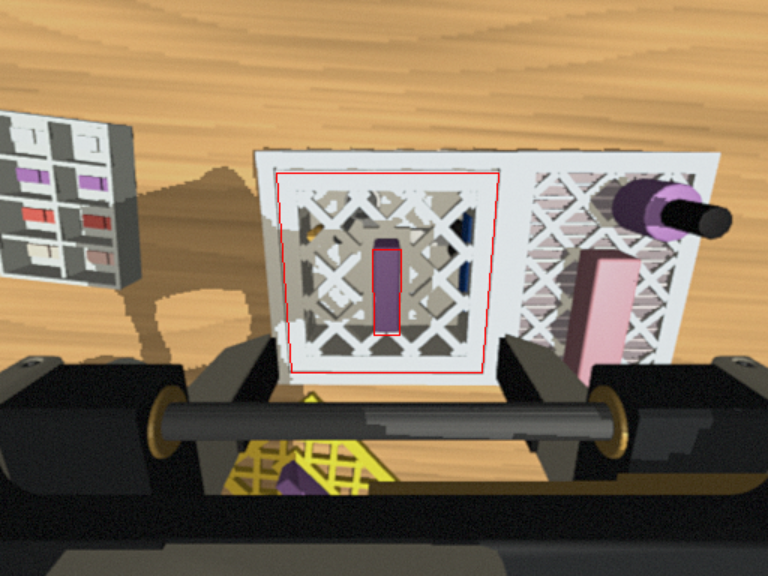

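The wrist overlay matches: bar at (386,290), grille frame within 2-3 px. Descending.

>>> arm_command:
  plan:
    - {"tx": 3.0,"ty": 0,"tz": 0,"wx": 0,"wy": 0,"wz": 0,"jaw": 1}
    - {"tx": 3.0,"ty": 0,"tz": 0,"wx": 0,"wy": 0,"wz": 0,"jaw": 1}
    - {"tx": 2.0,"ty": 0,"tz": 0,"wx": 0,"wy": 0,"wz": 0,"jaw": 1}
    - {"tx": 1.0,"ty": 0,"tz": 0,"wx": 0,"wy": 0,"wz": 0,"jaw": 1}
    - {"tx": 0.9,"ty": 0,"tz": 0,"wx": 0,"wy": 0,"wz": 0,"jaw": 1}
    - {"tx": 0,"ty": 0,"tz": 0,"wx": 0,"wy": 0,"wz": 0,"jaw": -1}
    - {"tx": 0,"ty": 0,"tz": 0,"wx": 0,"wy": 0,"wz": 0,"jaw": -1}
    - {"tx": 0,"ty": 0,"tz": 0,"wx": 0,"wy": 0,"wz": 0,"jaw": -1}
    - {"tx": 0,"ty": 0,"tz": 0,"wx": 0,"wy": 0,"wz": 0,"jaw": -1}
    - {"tx": 0,"ty": 0,"tz": 0,"wx": 0,"wy": 0,"wz": 0,"jaw": -1}
    - {"tx": 0,"ty": 0,"tz": 0,"wx": 0,"wy": 0,"wz": 0,"jaw": -1}
    - {"tx": 0,"ty": 0,"tz": 0,"wx": 0,"wy": 0,"wz": 0,"jaw": -1}
    - {"tx": 0,"ty": 0,"tz": 0,"wx": 0,"wy": 0,"wz": 0,"jaw": -1}

```text
time: 4.05
tool_pos: [556.9, 258.1, 101.7]
tcp_rot: [0.33, 1.571, -1.181]
contact_force: [-0.1, -0.3, 0.1]
grip_width: 32.4
```

>>> arm_command:
  plan:
    - {"tx": 0,"ty": 0,"tz": 0,"wx": 0,"wy": 0,"wz": 0,"jaw": -1}
    - {"tx": 0,"ty": 0,"tz": 0,"wx": 0,"wy": 0,"wz": 0,"jaw": -1}
    - {"tx": 0,"ty": 0,"tz": 0,"wx": 0,"wy": 0,"wz": 0,"jaw": -1}
    - {"tx": 0,"ty": 0,"tz": 0,"wx": 0,"wy": 0,"wz": 0,"jaw": -1}
    - {"tx": 0,"ty": 0,"tz": 0,"wx": 0,"wy": 0,"wz": 0,"jaw": -1}

```text
time: 4.55
tool_pos: [556.8, 259.2, 101.8]
tcp_rot: [2.777, 1.569, 1.266]
contact_force: [0.7, 4.6, -0.1]
grip_width: 15.7
```

>>> arm_command:
  plan:
    - {"tx": 0,"ty": 0,"tz": 0,"wx": 0,"wy": 0,"wz": 0,"jaw": -1}
    - {"tx": 0,"ty": 0,"tz": 0,"wx": 0,"wy": 0,"wz": 0,"jaw": -1}
    - {"tx": -0.5,"ty": 0,"tz": 0,"wx": 0,"wy": 0,"wz": 0,"jaw": -1}
    - {"tx": -0.5,"ty": 0,"tz": 0,"wx": 0,"wy": 0,"wz": 0,"jaw": -1}
    - {"tx": -1,"ty": 0,"tz": 0,"wx": 0,"wy": 0,"wz": 0,"jaw": -1}
    - {"tx": -1,"ty": 0,"tz": 0,"wx": 0,"wy": 0,"wz": 0,"jaw": -1}
    - {"tx": -2,"ty": 0,"tz": 0,"wx": 0,"wy": 0,"wz": 0,"jaw": -1}
    - {"tx": -2,"ty": 0,"tz": 0,"wx": 0,"wy": 0,"wz": 0,"jaw": -1}
    - {"tx": -2,"ty": 0,"tz": 0,"wx": 0,"wy": 0,"wz": 0,"jaw": -1}
    - {"tx": -2,"ty": 0,"tz": 0,"wx": 0,"wy": 0,"wz": 0,"jaw": -1}
    - {"tx": -1,"ty": 0,"tz": 0,"wx": 0,"wy": 0,"wz": 0,"jaw": -1}
    - {"tx": 0,"ty": 0,"tz": 0,"wx": 0,"wy": 0,"wz": 0,"jaw": -1}

```text
time: 5.75
tool_pos: [557.6, 258.1, 223.7]
tcp_rot: [1.719, 1.567, 0.208]
contact_force: [0.1, 0.5, -1.3]
grip_width: 15.7
```

```bash
python3 - <<'E'
from h import *
o=readout.get_obs(); a=imaging.capture('wrist'); b=imaging.capture('scene')
print(o['time'],o['tool_pos'],o['grip_width'],o['contact_force'],R.from_euler('xyz',o['tcp_rot']).as_matrix().round(3))
cv2.imwrite('pics/w2.png',np.hstack([cv2.resize(a,(400,300)),cv2.resize(b[100:280,230:470],(400,300))]))
E
```

```text
5.75 [557.57049342 258.1360541  223.67520711] 15.696294937305508 [ 0.0865143   0.49509253 -1.30137668] [[ 0.004  0.998  0.06 ]
 [ 0.001  0.06  -0.998]
 [-1.     0.004 -0.001]]
```

View pics/w2.png

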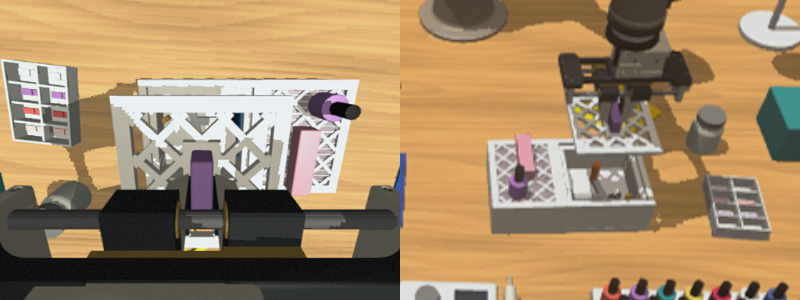

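>>> arm_command:
  plan:
    - {"tx": 0,"ty": -0.07,"tz": 1.0,"wx": 0,"wy": 0,"wz": 0,"jaw": -1}
    - {"tx": 0,"ty": -0.13,"tz": 2.0,"wx": 0,"wy": 0,"wz": 0,"jaw": -1}
    - {"tx": 0,"ty": -0.2,"tz": 3.0,"wx": 0,"wy": 0,"wz": 0,"jaw": -1}
    - {"tx": 0,"ty": -0.2,"tz": 3.0,"wx": 0,"wy": 0,"wz": 0,"jaw": -1}
    - {"tx": 0,"ty": -0.2,"tz": 3.0,"wx": 0,"wy": 0,"wz": 0,"jaw": -1}
    - {"tx": 0,"ty": -0.2,"tz": 3.0,"wx": 0,"wy": 0,"wz": 0,"jaw": -1}
    - {"tx": 0,"ty": -0.2,"tz": 3.0,"wx": 0,"wy": 0,"wz": 0,"jaw": -1}
    - {"tx": 0,"ty": -0.2,"tz": 3.0,"wx": 0,"wy": 0,"wz": 0,"jaw": -1}
    - {"tx": 0,"ty": -0.2,"tz": 3.0,"wx": 0,"wy": 0,"wz": 0,"jaw": -1}
    - {"tx": 0,"ty": -0.2,"tz": 3.0,"wx": 0,"wy": 0,"wz": 0,"jaw": -1}
    - {"tx": 0,"ty": -0.2,"tz": 3.0,"wx": 0,"wy": 0,"wz": 0,"jaw": -1}
    - {"tx": 0,"ty": -0.2,"tz": 3.0,"wx": 0,"wy": 0,"wz": 0,"jaw": -1}
    - {"tx": 0,"ty": -0.2,"tz": 3.0,"wx": 0,"wy": 0,"wz": 0,"jaw": -1}
    - {"tx": 0,"ty": -0.2,"tz": 3.0,"wx": 0,"wy": 0,"wz": 0,"jaw": -1}
    - {"tx": 0,"ty": -0.2,"tz": 3.0,"wx": 0,"wy": 0,"wz": 0,"jaw": -1}
    - {"tx": 0,"ty": -0.2,"tz": 2.0,"wx": 0,"wy": 0,"wz": 0,"jaw": -1}
    - {"tx": 0,"ty": 0,"tz": 0,"wx": 0,"wy": 0,"wz": 0,"jaw": -1}

```text
time: 7.55
tool_pos: [552.1, -185.8, 220.4]
tcp_rot: [-1.508, 1.569, -3.022]
contact_force: [0.6, -0.3, -1.5]
grip_width: 15.5
```

>>> arm_command:
  plan:
    - {"tx": 2,"ty": 0,"tz": 0,"wx": 0,"wy": 0,"wz": 0,"jaw": -1}
    - {"tx": 3,"ty": 0,"tz": 0,"wx": 0,"wy": 0,"wz": 0,"jaw": -1}
    - {"tx": 3,"ty": 0,"tz": 0,"wx": 0,"wy": 0,"wz": 0,"jaw": -1}
    - {"tx": 3,"ty": 0,"tz": 0,"wx": 0,"wy": 0,"wz": 0,"jaw": -1}
    - {"tx": 3,"ty": 0,"tz": 0,"wx": 0,"wy": 0,"wz": 0,"jaw": -1}
    - {"tx": 2,"ty": 0,"tz": 0,"wx": 0,"wy": 0,"wz": 0,"jaw": -1}
    - {"tx": 1,"ty": 0,"tz": 0,"wx": 0,"wy": 0,"wz": 0,"jaw": -1}
    - {"tx": 0.5,"ty": 0,"tz": 0,"wx": 0,"wy": 0,"wz": 0,"jaw": -1}
    - {"tx": 0,"ty": 0,"tz": 0,"wx": 0,"wy": 0,"wz": 0,"jaw": -1}
    - {"tx": 0,"ty": 0,"tz": 0,"wx": 0,"wy": 0,"wz": 0,"jaw": -1}

```text
time: 8.55
tool_pos: [553.8, -183.0, 47.7]
tcp_rot: [1.032, 1.569, -0.479]
contact_force: [-0.3, -0.1, -0.9]
grip_width: 15.7
```

>>> arm_command:
  plan:
    - {"tx": 0.2,"ty": 0,"tz": 0,"wx": 0,"wy": 0,"wz": 0,"jaw": -1}
    - {"tx": 0.2,"ty": 0,"tz": 0,"wx": 0,"wy": 0,"wz": 0,"jaw": -1}
    - {"tx": 0.2,"ty": 0,"tz": 0,"wx": 0,"wy": 0,"wz": 0,"jaw": -1}
    - {"tx": 0.1,"ty": 0,"tz": 0,"wx": 0,"wy": 0,"wz": 0,"jaw": -1}
    - {"tx": 0,"ty": 0,"tz": 0,"wx": 0,"wy": 0,"wz": 0,"jaw": -1}

```text
time: 9.05
tool_pos: [553.1, -182.8, 39.5]
tcp_rot: [-1.791, 1.571, 2.982]
contact_force: [0.0, -0.6, -1.6]
grip_width: 15.5
```

>>> arm_command:
  plan:
    - {"tx": 0.1,"ty": 0,"tz": 0,"wx": 0,"wy": 0,"wz": 0,"jaw": -1}
    - {"tx": 0.1,"ty": 0,"tz": 0,"wx": 0,"wy": 0,"wz": 0,"jaw": -1}
    - {"tx": 0,"ty": 0,"tz": 0,"wx": 0,"wy": 0,"wz": 0,"jaw": -1}

```text
time: 9.35
tool_pos: [553.3, -182.9, 38.6]
tcp_rot: [0.841, 1.57, -0.67]
contact_force: [-2.7, 0.9, 6.2]
grip_width: 15.7
```

>>> arm_command:
  plan:
    - {"tx": 0,"ty": 0,"tz": 0,"wx": 0,"wy": 0,"wz": 0,"jaw": -0.2}
    - {"tx": 0,"ty": 0,"tz": 0,"wx": 0,"wy": 0,"wz": 0,"jaw": -0.2}
    - {"tx": 0,"ty": 0,"tz": 0,"wx": 0,"wy": 0,"wz": 0,"jaw": -0.2}
    - {"tx": 0,"ty": 0,"tz": 0,"wx": 0,"wy": 0,"wz": 0,"jaw": -0.2}
    - {"tx": 0,"ty": 0,"tz": 0,"wx": 0,"wy": 0,"wz": 0,"jaw": -0.2}
    - {"tx": 0,"ty": 0,"tz": 0,"wx": 0,"wy": 0,"wz": 0,"jaw": -0.2}

```text
time: 9.95
tool_pos: [553.2, -182.9, 37.6]
tcp_rot: [-0.804, 1.571, -2.315]
contact_force: [-0.5, 0.2, -0.1]
grip_width: 36.9
```

Released. Rising straight up.

>>> arm_command:
  plan:
    - {"tx": -1,"ty": 0,"tz": 0,"wx": 0,"wy": 0,"wz": 0,"jaw": -0.2}
    - {"tx": -2,"ty": 0,"tz": 0,"wx": 0,"wy": 0,"wz": 0,"jaw": -0.2}
    - {"tx": -3,"ty": 0,"tz": 0,"wx": 0,"wy": 0,"wz": 0,"jaw": -0.2}
    - {"tx": -4,"ty": 0,"tz": 0,"wx": 0,"wy": 0,"wz": 0,"jaw": -0.2}
    - {"tx": -4,"ty": 0,"tz": 0,"wx": 0,"wy": 0,"wz": 0,"jaw": -1}
    - {"tx": -4,"ty": 0,"tz": 0,"wx": 0,"wy": 0,"wz": 0,"jaw": -1}
    - {"tx": 0,"ty": 0,"tz": 0,"wx": 0,"wy": 0,"wz": 0,"jaw": -1}

```text
time: 10.65
tool_pos: [555.6, -183.9, 224.9]
tcp_rot: [1.06, 1.558, -0.45]
contact_force: [0.5, -0.1, 0.4]
grip_width: 17.5
```

```bash
python3 - <<'E'
from h import *
o=readout.get_obs(); a=imaging.capture('wrist'); b=imaging.capture('top'); s=imaging.capture('scene')
cv2.imwrite('pics/top3.png',b);cv2.imwrite('pics/scene3.png',s)
print(o['time'],o['tool_pos'],o['grip_width'],o['joint_positions'].round(2))
cv2.imwrite('pics/w3.png',np.hstack([cv2.resize(a,(400,300)),cv2.resize(s[160:250,150:270],(400,300))]))
cv2.imwrite('pics/bay3.png',np.hstack([cv2.resize(b[130:205,130:190],(420,525),interpolation=2),cv2.resize(s[175:240,315:390],(375,325),interpolation=2) if 0 else cv2.resize(s[175:245,325:385],(375,525),interpolation=2)]))
E
```

```text
10.65 [ 555.64631156 -183.92420879  224.85737962] 17.488819545299016 [-0.45  0.46  1.4   0.    1.26  1.06]
```

View pics/w3.png

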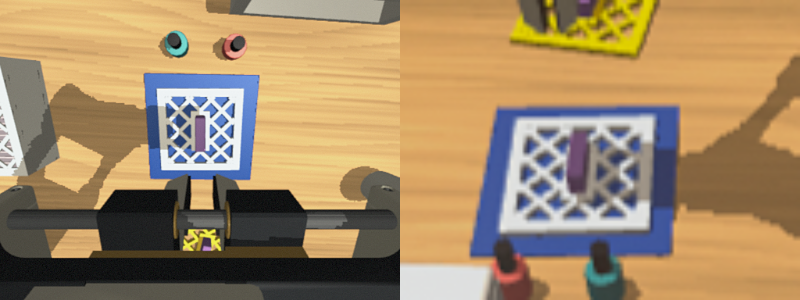

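View pics/bay3.png

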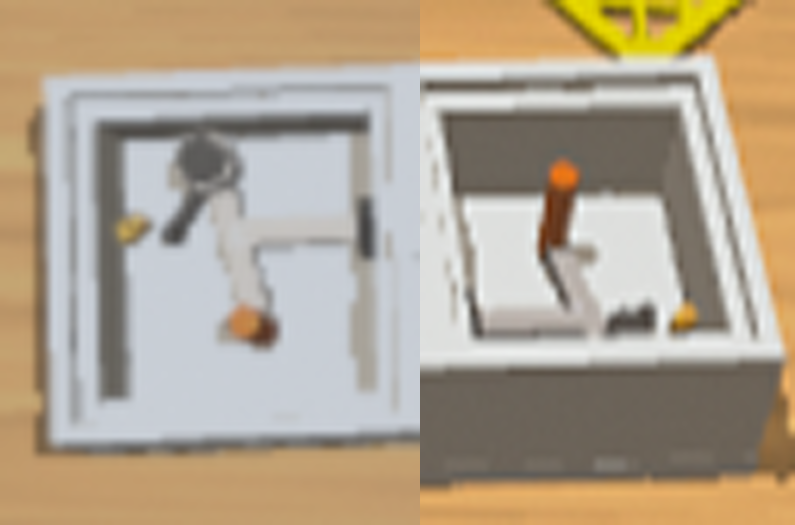

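Grille lies flat and centred on the mat (wrist px ~(200,133)). The post stands in the bay as described (top px ~(164.5,175.7)). Moving closed fingers over the filter side of the post and turning the jaws to run along the extractor's x.

>>> arm_command:
  plan:
    - {"tx": 0,"ty": 0.02,"tz": -3.75,"wx": 0,"wy": 0,"wz": 0,"jaw": -1}
    - {"tx": 0,"ty": 0.02,"tz": -3.75,"wx": 0,"wy": 0,"wz": 0,"jaw": -1}
    - {"tx": 0,"ty": 0.02,"tz": -3.75,"wx": 0,"wy": 0,"wz": 0,"jaw": -1}
    - {"tx": 0,"ty": 0.02,"tz": -3.75,"wx": 0,"wy": 0,"wz": 0,"jaw": -1}
    - {"tx": 0,"ty": 0.02,"tz": -3.75,"wx": 0,"wy": 0,"wz": 0,"jaw": -1}
    - {"tx": 0,"ty": 0.02,"tz": -3.75,"wx": 0,"wy": 0,"wz": 0,"jaw": -1}
    - {"tx": 0,"ty": 0.02,"tz": -3.75,"wx": 0,"wy": 0,"wz": 0,"jaw": -1}
    - {"tx": 0,"ty": 0.02,"tz": -3.75,"wx": 0,"wy": 0,"wz": 0,"jaw": -1}
    - {"tx": 0,"ty": 0.02,"tz": -3.75,"wx": 0,"wy": 0,"wz": 0,"jaw": -1}
    - {"tx": 0,"ty": 0.02,"tz": -3.75,"wx": 0,"wy": 0,"wz": 0,"jaw": -1}
    - {"tx": 0,"ty": 0.0,"tz": -3.75,"wx": 0,"wy": 0,"wz": 0,"jaw": -1}

```text
time: 11.9
tool_pos: [529.5, 230.3, 215.9]
tcp_rot: [-1.317, 1.567, -2.828]
contact_force: [0.6, 0.4, 0.4]
grip_width: 0.3
```

>>> arm_command:
  plan:
    - {"tx": 0,"ty": 0,"tz": 0,"wx": -0.143,"wy": 0,"wz": 0,"jaw": -1}
    - {"tx": 0,"ty": 0,"tz": 0,"wx": -0.143,"wy": 0,"wz": 0,"jaw": -1}
    - {"tx": 0,"ty": 0,"tz": 0,"wx": -0.143,"wy": 0,"wz": 0,"jaw": -1}
    - {"tx": 0,"ty": 0,"tz": 0,"wx": -0.143,"wy": 0,"wz": 0,"jaw": -1}
    - {"tx": 0,"ty": 0,"tz": 0,"wx": -0.143,"wy": 0,"wz": 0,"jaw": -1}
    - {"tx": 0,"ty": 0,"tz": 0,"wx": -0.143,"wy": 0,"wz": 0,"jaw": -1}
    - {"tx": 0,"ty": 0,"tz": 0,"wx": -0.143,"wy": 0,"wz": 0,"jaw": -1}
    - {"tx": 0,"ty": 0,"tz": 0,"wx": -0.143,"wy": 0,"wz": 0,"jaw": -1}
    - {"tx": 0,"ty": 0,"tz": 0,"wx": -0.143,"wy": 0,"wz": 0,"jaw": -1}
    - {"tx": 0,"ty": 0,"tz": 0,"wx": -0.143,"wy": 0,"wz": 0,"jaw": -1}
    - {"tx": 0,"ty": 0,"tz": 0,"wx": -0.141,"wy": 0,"wz": 0,"jaw": -1}
    - {"tx": 0,"ty": 0,"tz": 0,"wx": 0,"wy": 0,"wz": 0,"jaw": -1}

```text
time: 13.1
tool_pos: [529.8, 228.8, 216.0]
tcp_rot: [-2.895, 1.567, -2.834]
contact_force: [-0.2, 0.3, -0.8]
grip_width: 0.7
```

```bash
cat >> h.py <<'E'
th=.0604; c_,s_=np.cos(th),np.sin(th); ORG=np.array([557.6,260.])
L=lambda x,y,z:[ORG[0]+c_*x-s_*y,ORG[1]+s_*x+c_*y,z]
def toext(p): d=np.asarray(p)[:2]-ORG; return np.array([c_*d[0]+s_*d[1],-s_*d[0]+c_*d[1]])
E
python3 - <<'E'
from h import *
o=readout.get_obs(); a=imaging.capture('wrist')
print(o['time'],o['tool_pos'],o['grip_width'],o['joint_positions'].round(2),o['contact_force'],toext(o['tool_pos']))
print(R.from_euler('xyz',o['tcp_rot']).as_matrix().round(3))
C=cam('wrist',o); p=proj(C,[L(-28,-2,62)]+[L(60*i,59*j,75) for i,j in((1,1),(1,-1),(-1,-1),(-1,1))]); print(p)
print('top expected post',proj(cam('top'),[L(-28,-2,62)]))
for q in p: cv2.circle(a,tuple(int(round(v)) for v in q),2,(0,0,255),1)
cv2.imwrite('pics/w4.png',cv2.resize(a,(768,576)))
E
```

```text
13.1 [529.77040726 228.805313   216.0158392 ] 0.6570615830556531 [ 0.27  0.47  1.42 -0.    1.26  0.21] [-0.16910277  0.2562171  -0.7922002 ] [-29.66185846 -29.45791714]
[[-0.003 -0.061  0.998]
 [-0.001  0.998  0.061]
 [-1.    -0.001 -0.003]]
[[260.24865468 154.01035881]
 [354.75955225  92.42232567]
 [342.69861075 209.47139164]
 [230.06091149 209.16297687]
 [226.39103583  92.18901778]]
top expected post [[164.91480862 175.81110036]]
```

View pics/w4.png

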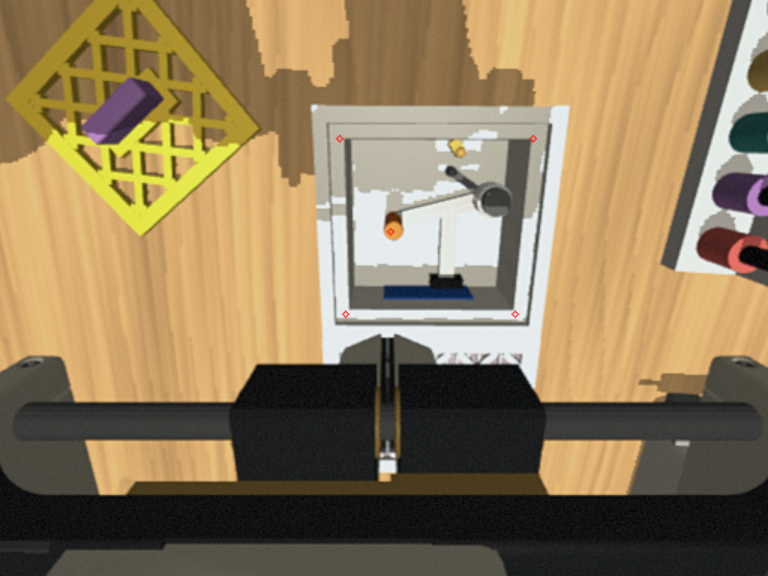

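The post (wrist px 260,152) and bay corners land on the model, and the fingers are lined up with the gap. Going down to fingertips ~36 above the table.

>>> arm_command:
  plan:
    - {"tx": 3,"ty": 0,"tz": 0,"wx": 0,"wy": 0,"wz": 0,"jaw": -1}
    - {"tx": 3,"ty": 0,"tz": 0,"wx": 0,"wy": 0,"wz": 0,"jaw": -1}
    - {"tx": 3,"ty": 0,"tz": 0,"wx": 0,"wy": 0,"wz": 0,"jaw": -1}
    - {"tx": 2,"ty": 0,"tz": 0,"wx": 0,"wy": 0,"wz": 0,"jaw": -1}
    - {"tx": 2,"ty": 0,"tz": 0,"wx": 0,"wy": 0,"wz": 0,"jaw": -1}
    - {"tx": 1,"ty": 0,"tz": 0,"wx": 0,"wy": 0,"wz": 0,"jaw": -1}
    - {"tx": 1,"ty": 0,"tz": 0,"wx": 0,"wy": 0,"wz": 0,"jaw": -1}
    - {"tx": 0.7,"ty": 0,"tz": 0,"wx": 0,"wy": 0,"wz": 0,"jaw": -1}
    - {"tx": 0,"ty": 0,"tz": 0,"wx": 0,"wy": 0,"wz": 0,"jaw": -1}
    - {"tx": 0,"ty": 0,"tz": 0,"wx": 0,"wy": 0,"wz": 0,"jaw": -1}

```text
time: 14.15
tool_pos: [530.9, 229.1, 61.2]
tcp_rot: [0.061, 1.57, 0.121]
contact_force: [-0.2, 0.1, 0.1]
grip_width: 0.5
```

```bash
python3 - <<'E'
from h import *
o=readout.get_obs(); a=imaging.capture('wrist'); s=imaging.capture('scene')
print(o['time'],o['tool_pos'],o['contact_force'],toext(o['tool_pos']))
cv2.imwrite('pics/w5.png',np.hstack([cv2.resize(a,(400,300)),cv2.resize(s[150:240,290:410],(400,300),interpolation=2)]))
E
```

```text
14.15 [530.85968344 229.11246794  61.17371057] [-0.17992867  0.11381165  0.10326519] [-28.55602771 -29.21707459]
```

View pics/w5.png

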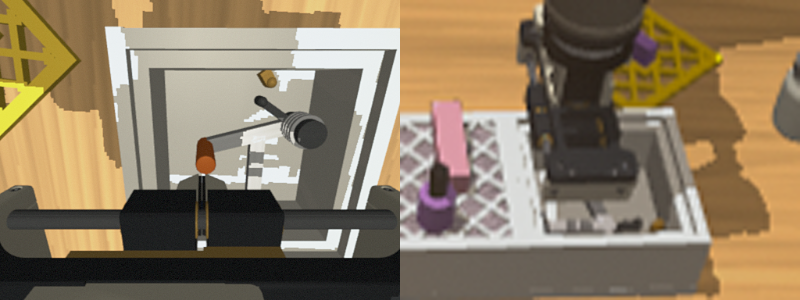

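>>> arm_command:
  plan:
    - {"tx": 0.3,"ty": 0,"tz": 0,"wx": 0,"wy": 0,"wz": 0,"jaw": -1}
    - {"tx": 0,"ty": 0.4,"tz": 0,"wx": 0,"wy": 0,"wz": 0,"jaw": -1}
    - {"tx": 0,"ty": 0.4,"tz": 0,"wx": 0,"wy": 0,"wz": 0,"jaw": -1}
    - {"tx": 0,"ty": 0.4,"tz": 0,"wx": 0,"wy": 0,"wz": 0,"jaw": -1}
    - {"tx": 0,"ty": 0.4,"tz": 0,"wx": 0,"wy": 0,"wz": 0,"jaw": -1}
    - {"tx": 0,"ty": 0,"tz": 0,"wx": 0,"wy": 0,"wz": 0,"jaw": -1}

```text
time: 14.85
tool_pos: [528.7, 244.6, 57.5]
tcp_rot: [-2.451, 1.568, -2.391]
contact_force: [-2.0, -4.9, 1.3]
grip_width: 0.5
```

>>> arm_command:
  plan:
    - {"tx": 0,"ty": 0.4,"tz": 0,"wx": 0,"wy": 0,"wz": 0,"jaw": -1}
    - {"tx": 0,"ty": 0.4,"tz": 0,"wx": 0,"wy": 0,"wz": 0,"jaw": -1}
    - {"tx": 0,"ty": 0,"tz": 0,"wx": 0,"wy": 0,"wz": 0,"jaw": -1}

```text
time: 15.15
tool_pos: [527.8, 252.3, 57.2]
tcp_rot: [-2.531, 1.567, -2.47]
contact_force: [-3.3, -6.4, 1.4]
grip_width: 0.6
```

>>> arm_command:
  plan:
    - {"tx": 0,"ty": 0.3,"tz": 0,"wx": 0,"wy": 0,"wz": 0,"jaw": -1}
    - {"tx": 0,"ty": 0.3,"tz": 0,"wx": 0,"wy": 0,"wz": 0,"jaw": -1}
    - {"tx": 0,"ty": 0.3,"tz": 0,"wx": 0,"wy": 0,"wz": 0,"jaw": -1}
    - {"tx": 0,"ty": 0,"tz": 0,"wx": 0,"wy": 0,"wz": 0,"jaw": -1}

```text
time: 15.55
tool_pos: [526.9, 260.3, 57.1]
tcp_rot: [-2.464, 1.565, -2.404]
contact_force: [-4.2, -9.0, 3.1]
grip_width: 0.2
```

>>> arm_command:
  plan:
    - {"tx": 0,"ty": 0.3,"tz": 0,"wx": 0,"wy": 0,"wz": 0,"jaw": -1}
    - {"tx": 0,"ty": 0.3,"tz": 0,"wx": 0,"wy": 0,"wz": 0,"jaw": -1}
    - {"tx": 0,"ty": 0,"tz": 0,"wx": 0,"wy": 0,"wz": 0,"jaw": -1}

```text
time: 15.85
tool_pos: [526.5, 266.7, 57.1]
tcp_rot: [-2.534, 1.565, -2.473]
contact_force: [-3.5, -8.0, 2.1]
grip_width: 0.2
```

>>> arm_command:
  plan:
    - {"tx": 0,"ty": 0.2,"tz": 0,"wx": 0,"wy": 0,"wz": 0,"jaw": -1}
    - {"tx": 0,"ty": 0.2,"tz": 0,"wx": 0,"wy": 0,"wz": 0,"jaw": -1}
    - {"tx": 0,"ty": 0,"tz": 0,"wx": 0,"wy": 0,"wz": 0,"jaw": -1}

```text
time: 16.15
tool_pos: [526.5, 270.8, 57.1]
tcp_rot: [-2.529, 1.566, -2.468]
contact_force: [-3.0, -6.3, 1.7]
grip_width: 0.3
```

```bash
python3 - <<'E'
from h import *
o=readout.get_obs(); a=imaging.capture('wrist')
print(o['time'],o['tool_pos'],o['contact_force'],toext(o['tool_pos']))
cv2.imwrite('pics/w6.png',cv2.resize(a,(768,576)))
C=cam('wrist',o)
for t in (.3,.35,.4,.45,.5,.55):
    an=np.radians(194.6)-t; print(t,(45+75.4*np.cos(an),17+75.4*np.sin(an)),proj(C,L(45+75.4*np.cos(an),17+75.4*np.sin(an),62))*1.5)
E
```

```text
16.15 [526.46588281 270.8099269   57.12713426] [-2.97829185 -6.33646078  1.70270962] [-30.42482067  12.66957221]
0.3 (np.float64(-30.323052057897698), np.float64(20.40555849799036)) [[387.89249926 373.6270268 ]]
0.35 (np.float64(-30.05871087193667), np.float64(24.165886005443966)) [[388.66448328 364.17530182]]
0.4 (np.float64(-29.60676199861676), np.float64(27.90830252980522)) [[389.98763272 354.61947089]]
0.45 (np.float64(-28.968335074750854), np.float64(31.62345397877613)) [[391.87172488 344.98247087]]
0.5 (np.float64(-28.145025835162315), np.float64(35.302054408547676)) [[394.32517838 335.28860065]]
0.55 (np.float64(-27.138892124178923), np.float64(38.93490923382354)) [[397.35489144 325.56350506]]
```

View pics/w6.png

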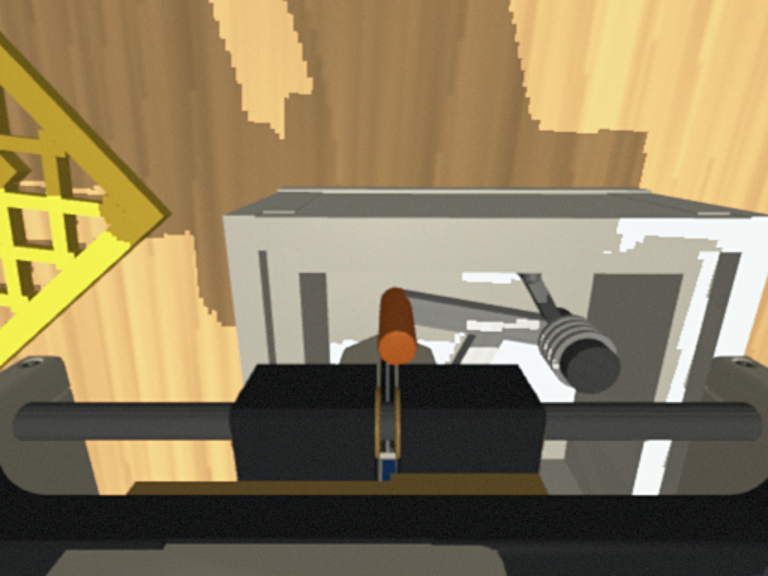

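Post top at px (397,347) → about 0.44 rad, in the force dip just past the click. Pushing a few mm more.

>>> arm_command:
  plan:
    - {"tx": 0,"ty": 0.2,"tz": 0,"wx": 0,"wy": 0,"wz": 0,"jaw": -1}
    - {"tx": 0,"ty": 0.2,"tz": 0,"wx": 0,"wy": 0,"wz": 0,"jaw": -1}
    - {"tx": 0,"ty": 0,"tz": 0,"wx": 0,"wy": 0,"wz": 0,"jaw": -1}

```text
time: 16.5
tool_pos: [526.7, 275.0, 57.2]
tcp_rot: [-2.436, 1.567, -2.375]
contact_force: [-1.5, -5.3, 0.3]
grip_width: 0.3
```

>>> arm_command:
  plan:
    - {"tx": 0,"ty": 0.1,"tz": 0,"wx": 0,"wy": 0,"wz": 0,"jaw": -1}
    - {"tx": 0,"ty": 0,"tz": 0,"wx": 0,"wy": 0,"wz": 0,"jaw": -1}
    - {"tx": 0,"ty": 0,"tz": 0,"wx": 0,"wy": 0,"wz": 0,"jaw": -1}
    - {"tx": 0,"ty": 0,"tz": 0,"wx": 0,"wy": 0,"wz": 0,"jaw": -1}

```text
time: 16.9
tool_pos: [526.7, 275.8, 57.2]
tcp_rot: [-2.389, 1.567, -2.328]
contact_force: [-2.1, -6.6, -0.9]
grip_width: 0.6
```

```bash
python3 - <<'E'
from h import *
o=readout.get_obs(); a=imaging.capture('wrist')
print(o['time'],o['tool_pos'],o['contact_force'],toext(o['tool_pos']))
cv2.imwrite('pics/w7.png',cv2.resize(a,(768,576)))
C=cam('wrist',o)
for t in (.4,.45,.5,.55):
    an=np.radians(194.6)-t; print(t,proj(C,L(45+75.4*np.cos(an),17+75.4*np.sin(an),62))*1.5)
E
```

```text
16.9 [526.74002137 275.77157307  57.16172918] [-2.09821655 -6.59711046 -0.91251172] [-29.85168076  17.60562279]
0.4 [[388.3242876 367.1358095]]
0.45 [[390.17382372 357.69902197]]
0.5 [[392.58609055 348.20805969]]
0.55 [[395.56777084 338.68809214]]
```

View pics/w7.png

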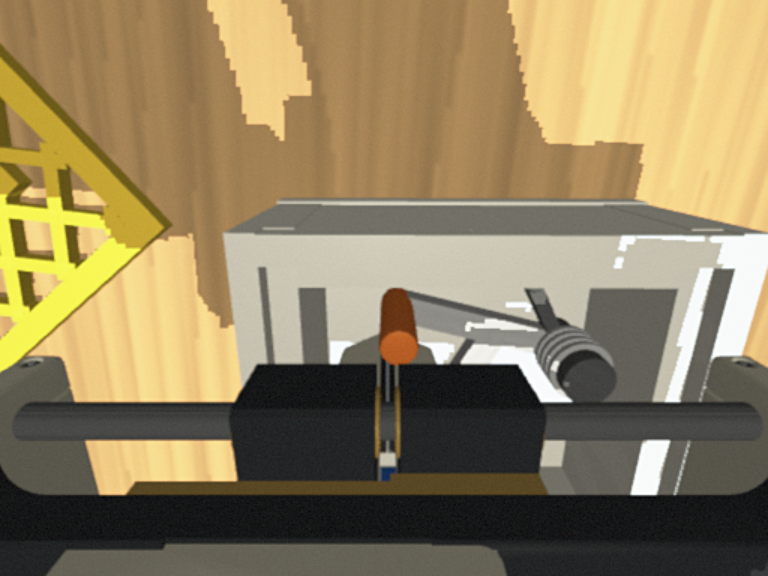

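Reading is now ≈0.505 rad with the force rising again after the dip. One more small push for margin, then check.

>>> arm_command:
  plan:
    - {"tx": 0,"ty": 0.1,"tz": 0,"wx": 0,"wy": 0,"wz": 0,"jaw": -1}
    - {"tx": 0,"ty": 0,"tz": 0,"wx": 0,"wy": 0,"wz": 0,"jaw": -1}
    - {"tx": 0,"ty": 0,"tz": 0,"wx": 0,"wy": 0,"wz": 0,"jaw": -1}
    - {"tx": 0,"ty": 0,"tz": 0,"wx": 0,"wy": 0,"wz": 0,"jaw": -1}
    - {"tx": 0,"ty": 0,"tz": 0,"wx": 0,"wy": 0,"wz": 0,"jaw": -1}
    - {"tx": 0,"ty": 0,"tz": 0,"wx": 0,"wy": 0,"wz": 0,"jaw": -1}
    - {"tx": 0,"ty": 0,"tz": 0,"wx": 0,"wy": 0,"wz": 0,"jaw": -1}

```text
time: 17.65
tool_pos: [526.7, 276.4, 57.1]
tcp_rot: [-2.312, 1.567, -2.251]
contact_force: [-1.3, -8.7, 0.4]
grip_width: 0.9
```

```bash
python3 - <<'E'
from h import *
o=readout.get_obs(); a=imaging.capture('wrist'); s=imaging.capture('scene')
print(o['time'],o['tool_pos'],o['contact_force'],toext(o['tool_pos']),o['dq'].round(4))
cv2.imwrite('pics/w8.png',np.hstack([cv2.resize(a,(400,300)),cv2.resize(s[130:280,150:450],(400,300))]))
hsv=cv2.cvtColor(a,cv2.COLOR_BGR2HSV); m=cv2.inRange(hsv,(5,170,150),(16,255,255)); m[:210]=0;m[250:]=0;m[:,:240]=0;m[:,290:]=0
print(cv2.connectedComponentsWithStats(m)[2:])
C=cam('wrist',o)
for t in (.45,.5,.55):
    an=np.radians(194.6)-t; print(t,proj(C,L(45+75.4*np.cos(an),17+75.4*np.sin(an),62)))
g=s
E
```

```text
17.65 [526.7189962  276.43220279  57.12951229] [-1.31818712 -8.66013373  0.35716502] [-29.83278981  18.26631698] [-0.0003  0.0009  0.     -0.0008  0.0016  0.0018]
(array([[     0,      0,    512,    384, 196179],
       [   254,    221,     25,     22,    429]], dtype=int32), array([[255.47778305, 191.41251102],
       [265.65967366, 231.50815851]]))
0.45 [[260.07418896 239.63259126]]
0.5 [[261.67992273 233.32354506]]
0.55 [[263.66484131 226.99517286]]
```

View pics/w8.png

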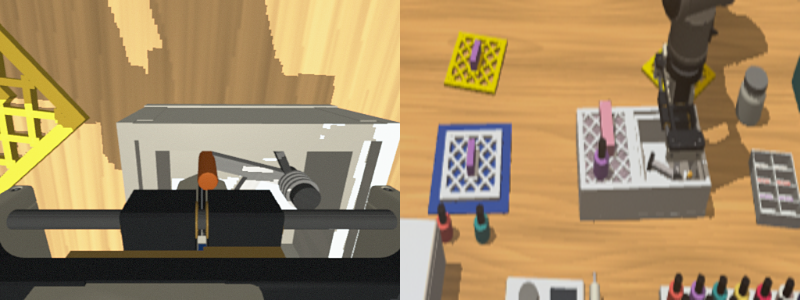

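Post at wrist px (265.7,231.5) → ≈0.515 rad, pushing 8.7 N and still; the grille is flat on the mat and all other items are in place. Handing in.

```bash
python3 - <<'E'
from plant import readout, imaging, bot
print(bot.close_job()); o=readout.get_obs(); print(o['time'],o['tool_pos'],o['contact_force'])
E
```

```text
the job is handed in; nothing more can be done
None
the job is handed in; nothing more can be done
```

The job is handed in at about 17.7 s: the grille is on the mat and the arm is still holding the tensioner pushed back. Handing in gives no verdict.

- **Grille:** I lifted the white grille by its lilac bar, laid it on the mat, released it and rose clear. When I let go the tool was about 1–2 mm from the mat's measured centre. Later pictures show the grille flat and right way up.
- **Tensioner:** I pushed the orange post back with closed fingers from the filter side. The force peaked at about 10 N, dipped past the click, then rose to 8.7 N. The last wrist picture puts the arm at about 0.515 rad (roughly ±0.03 from the camera calibration). That is past the 0.46 needed and just short of the stop, with the robot's joints almost still.
- **Rest of the table:** In the last scene picture the bottles, buffer, jar and tip box look unmoved and upright. That picture was cropped and left out the brush cup, so I did not check the cup at the end, but the arm never went low near it.

No check failed or disagreed; measured tool positions varied by 1–2 mm between readings.

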